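Open the push-and-turn safety jar on the shop counter

ROBOT

A 7-joint arm with a two-finger parallel gripper is mounted at the origin on the work surface. World frame = base frame: x ahead of the robot, y to its left, z up, the work surface at z = 0. Lengths are in m, angles in rad, forces in N, time in s.
With the tool pointing down it reaches from about 0.425 to 0.825 m from the base axis. Payload 3.6 kg.
Tool frame: the origin (TCP) lies between the finger pads, 19 mm behind the fingertips; this is the grasp point; z points along the fingers, y is the line along which they close (so a half turn about z gives the same grasp; the last joint's range is limited). The gripper opens to 85 mm and grips with 20 to 120 N. Pads are 22 mm wide; open, the fingers measure 114 mm over their backs; the gripper's body (76 mm by 85 mm) begins 54 mm behind the grasp point. The pads swing forward as they close: fully open they stand 13 mm farther back than shut.
Start: joints at [-1.319, 0.615, -0.013, 1.423, 0.008, 1.103, -0.04], TCP at [0.178, 0.625, 0.25] pointing down, gripper open.
Joint ranges: [-3.12, 3.12], [-0.3, 2.06], [-1.34, 1.32], [0.26, 2.42], [-1.36, 4.5], [0.01, 1.98], [-2.84, 2.84]. Speed limits (rad/s): [2.79, 2.79, 3.14, 3.14, 3.14, 3.14, 3.14].

INTERFACE

Orientations are given as a unit quaternion [x, y, z, w].
In Python, from bench import r gives the robot as it stands. The module is installed in compiled form; this text tells all that it offers.
- The arm moves only by the shell command python3 -m pendant 'ROWS' [OPENING] [FORCE]. ROWS is a JSON object of lists of equal length, an entry for each row: "translation": the shift along the tool's x, y, z in cm, a list of three; "twist": the turn about the tool's z in rad. In form: {"translation": [[tx, ty, tz], ...], "twist": [twist, ...]}. A call has 1 to 8 rows; each row shifts and turns the commanded pose from where the row before left it, along the tool's axes as they then stand; what a row does not reach is not made up. A row lasts 1/10 s, in which the tool goes at most 50 mm and 8.59 degrees, less where a joint would pass 70% of its speed; a pose out of reach is approached as far as the arm can. A call is refused whole if a number of a shift passes 5 or a number of a turn 0.15, either way. A call with a gripper value outside its range is refused whole. OPENING is the opening in per cent of the stroke, from 0 (shut) to 100 (fully open), set as the call begins (- or left out, the last holds). The fingers move at their own pace and stop on an object; FORCE is the grip in N (left out, the last holds). Time passes only in rows, so rows that do not move let the fingers close. It gives the time, the measured TCP pose, the force, the opening and the grip force at its end, in the units of the state.
- r.read_state(): the state, without advancing time (a new reading comes with each control period).
- r.snapshot(name): name is "side" or "top" or "wrist"; returns a dict with "img" (400x640x3 uint8, red, green, blue), "vertical_fov" (degrees; the focal length in pixels is half the picture's height over the tangent of half this angle, whatever the lens; pixels are square), "cx", "cy" (the principal point, pixels), "k1" (the pictures are not rectified: a ray, as slopes to the right and down, at radius r is drawn at 1 + k1 r^2 times it, then the intrinsics apply), "cam_to_world" (4x4, takes a point from camera to world coordinates). Camera axes: x right, y up, looking along -z (the intrinsics and any distortion apply to the point x, -y, -z); pixel columns grow to the right and rows downward; lengths in m; the calibration is good to about 2 mm. A picture is of the moment at which its call begins. There is no depth.
- r.finish_job(): hands the job in; it is judged then, once.
Trained networks look in the newest picture that a camera, given by its name, has taken for a name from the list of things; names that differ only in an ending like _2 or _b are one class to them, and where a whole thing is asked for, a point or a joint stands for the part that bears it (a point fixed in the world has none). Each returns a list of dicts, best first, with "p" (0 to 1); they miss things now and then, are a little off and sometimes report something else, mostly with a low value. They report only what shows in the picture. A call takes as long as a camera call. They do not tell look-alikes from the thing itself.
- r.search_frame(query, camera): "position" ([column, row] in pixels, amid what is visible of it).
The state is a dict: "clock": time; "qpos": joint angles; "qd": joint speeds; "effort": joint torques, N m; "tool_pos": TCP position; "eef_rot": TCP orientation; "wrist_force": force on the tool from outside, world axes, zero at the start; "torque": the same for the moment, N m; "finger_gap": opening from 0.0 (shut) to 1.0 (fully open); "grip_force": force on a finger pad.
Only numpy, scipy, OpenCV 4.12 (cv2) and the standard library are available. Lean on these libraries where they do the work, as an engineer would, in place of code of your own. Each camera call takes 0.05 s, during which the arm holds its last target. There are 200 camera calls.

TASK

Open the amber jar on the wooden block: press its orange safety cap down until it bottoms, without forcing it, keep it pressed while you unscrew it anticlockwise from the white mark to the green mark, then lift it off. Set the cap down gently, upright, wholly on the black coaster and let go; do not drop it, and leave the other things on the counter where they are.

Things in the scene. Friction and masses are not known exactly. Their poses are not given: they have to be found in the camera images.
- jar: amber glass jar, 90 mm across, paper label, fixed on a dark square wooden block (130 x 130 x 20 mm) screwed to the counter: it cannot move. Origin under the block's centre, on the counter; z up. Glass shoulder top 102 mm up. A white mark on the shoulder (along the jar's -x axis) shows the closed position, a green mark 60 degrees anticlockwise of it, seen from above, the open one.
- cap: orange ribbed push-and-turn safety cap on the amber jar, 56 mm outside diameter, 35 mm tall, about 40 g. Origin at the centre of its lower rim, z up. Hold it by its sides, fingertips about 3 mm above its rim (TCP 22 mm above), firmly (50 N or more) so that it does not slip. Its lugs and the neck crack if it is forced: more than 40 N between cap and jar, all contacts added up.
- neck (a point): centre of the locked cap's rim, fixed on the jar 123 mm above the counter, 21 mm above the shoulder. A spring in the neck pushes the cap up: 9 N at once, then 0.4 N per mm. Hidden teeth stop the cap turning until it is pressed 2.5 to 11.5 mm, different in every jar; 2 mm deeper is a hard stop, felt as a sharp rise above 11 to 15 N. Press to that stop: 16 to 20 N is right.
- cap_bar (a point): outer end of the white bar on the cap's flat top, 26 mm from the cap's axis along its -x; locked, it points to the jar's white mark (cap and jar axes parallel)
- open_mark (a point): green mark on the glass shoulder, 36 mm from the jar's axis. Kept down, the cap turns anticlockwise seen from above; at 60 degrees its bar points to this mark, and from 53 to 66 degrees the cap lifts straight off. Short of that three hidden lugs hold it down; a hard stop comes at about 67 degrees. Sideways play on the neck 1.5 mm.
- cap_top (a point): centre of the cap's flat top, 35 mm above its rim
- coaster: round flat black coaster lying loose on the counter, 110 mm across, 8 mm thick, 0.4 kg. Origin at the centre of its underside; the cap's rim will stand 8 mm above it. The jar and the coaster swap sides from time to time.
- sweets_jar: clear glass sweets jar with a white cap, 72 mm across, 110 tall; origin at the centre of its underside; leave it alone
- oil_bottle: small amber oil bottle with a black cap, 36 mm across, 95 tall; origin at the centre of its underside; leave it alone
- tin: round steel pastille tin, 52 mm across, 32 tall, standing between the safety jar and the coaster; origin at the centre of its underside; leave it alone
- scoop: spoon-shaped scoop, wooden handle and steel bowl, lying on the counter, about 0.2 m long; origin at its middle; leave it alone
- bowl: orange plastic bowl, 130 mm across, 60 tall; origin at the centre of its underside; leave it alone
- gift_box: blue gift box, 100 x 80 mm, 50 tall; origin at the centre of its underside; leave it alone
- black_cap_jar: amber jar with an ordinary black cap, 80 mm across, 120 tall, loose on the counter: not the one to open; origin at the centre of its underside; leave it alone
Things that resemble listed ones, but are neither listed nor needed, are in the scene too. What is shaped like the jar but blue is not meant. Of the things that look like the coaster, take the one that is nearest to the robot's base at the start.

How it is judged:
On the way, in this order (a step that is already met when the one before it is completed fails the run):
1. the cap, still on the neck, is turned at least 48 degrees from its locked position (angle between the x axis of cap and the x axis of jar, either way round above 0.84 rad and z of cap in the frame of jar below 0.127 m and horizontal distance between cap and jar below 0.006 m), for 0.1 s.
2. the cap is lifted clear of the neck (z of cap in the frame of jar above 0.151 m), for 0.1 s.
At the end, for the whole second after the job is handed in: the cap is at rest and released on the coaster, upright within 7 degrees (rim down), its centre within 28 mm of the coaster's centre (horizontal distance between cap and coaster below 0.028 m and z of cap in the frame of coaster between 0.005 and 0.011 m and angle between cap's own z axis and vertical below 0.12 rad and linear speed of cap below 0.02 m/s and contact force between the fingers and cap below 0.05 N); the robot touches nothing.
It fails at once if the cap is forced: more than 40 N between the cap and the jar (contact force between cap and jar above 40 N).
It fails at once if the cap is let go away from the jar while more than 15 mm above the coaster's top (contact force between the fingers and cap below 0.01 N and horizontal distance between cap and jar above 0.06 m and z of cap in the frame of coaster above 0.023 m).
It fails at once if another thing on the counter is moved more than 30 mm (distance of any of sweets_jar, oil_bottle, tin, scoop, bowl, gift_box, black_cap_jar from where it was at the start of the episode above 0.03 m).
It also fails if it takes over 70 s, if anything falls off the work surface, if the arm or the gripper's body presses on something with over 40 N, if the wrist force passes 120 N, or if a joint passes its speed limit or range.

## Working session

There is one attempt and no reset: what is moved stays moved. The work goes in short steps, Python scripts to look and compute and a shell command to move; the robot and the scene stay as the last step left them, time stands still between calls to the robot, and variables do not carry over. Pictures are saved under pics/ and viewed, at most 10 in all, crops included, and the job is handed in when it is done.

```bash
mkdir -p pics; cat > h.py <<'E'
import numpy as np, cv2, json
from bench import r
from scipy.spatial.transform import Rotation as R
def K(s):
    f=200/np.tan(np.radians(s["vertical_fov"])/2); return np.array([[f,0,s["cx"]],[0,f,s["cy"]],[0,0,1.]])
def onplane(s,px,z):
    k=K(s); p=(np.array(px,float)-k[:2,2])/k[0,0]; q=p.copy()
    for _ in range(30): q=p/(1+s["k1"]*(q@q))
    T=np.array(s["cam_to_world"]); d=T[:3,:3]@[q[0],-q[1],-1]; o=T[:3,3]
    return o+d*(z-o[2])/d[2]
def proj(s,P):
    T=np.array(s["cam_to_world"]); c=T[:3,:3].T@(np.array(P)-T[:3,3]); q=np.array([c[0],-c[1]])/-c[2]
    k=K(s); return q*(1+s["k1"]*(q@q))*k[0,0]+k[:2,2]
def save(img,n): cv2.imwrite("pics/"+n,img[:,:,::-1])
E
python3 - <<'E'
from h import *
s={}
for c in ["top","side"]:
    s[c]=r.snapshot(c); save(s[c]["img"],c+"0.png")
    print(c,np.round(s[c]["cam_to_world"],3).tolist(),s[c]["vertical_fov"],s[c]["k1"])
    for n,z in [("jar",.1),("cap",.14),("cap_bar",.158),("cap_top",.158),("open_mark",.102),("coaster",.008),("tin",.03),("sweets_jar",.1),("oil_bottle",.09),("black_cap_jar",.12),("scoop",.01),("bowl",.05),("gift_box",.05)]:
        print(n,[(np.round(d["position"]).tolist(),round(d["p"],2),np.round(onplane(s[c],d["position"],z)[:2],3).tolist()) for d in r.search_frame(n,c)[:5]])
print(r.read_state())
E
```

```text
top [[0.025, 0.986, -0.166, 0.325], [-1.0, 0.026, 0.003, 0.037], [0.007, 0.165, 0.986, 1.303], [0.0, 0.0, 0.0, 1.0]] 54.92618079669707 -0.06828483330358218
jar [([261.0, 270.0], 0.56, [0.31, 0.198])]
cap [([284.0, 188.0], 0.71, [0.56, 0.132])]
cap_bar [([287.0, 186.0], 0.57, [0.562, 0.123])]
cap_top [([284.0, 189.0], 0.88, [0.553, 0.132])]
open_mark [([410.0, 183.0], 0.74, [0.596, -0.266]), ([260.0, 268.0], 0.72, [0.314, 0.201]), ([288.0, 202.0], 0.6, [0.525, 0.121])]
coaster [([390.0, 212.0], 0.94, [0.515, -0.219]), ([381.0, 141.0], 0.69, [0.765, -0.191])]
tin [([326.0, 236.0], 0.5, [0.426, -0.001])]
sweets_jar [([296.0, 146.0], 0.73, [0.711, 0.105])]
oil_bottle []
black_cap_jar [([195.0, 242.0], 0.81, [0.387, 0.402]), ([446.0, 222.0], 0.5, [0.469, -0.372])]
scoop [([410.0, 180.0], 0.89, [0.626, -0.29])]
bowl [([197.0, 182.0], 0.65, [0.591, 0.434])]
gift_box [([444.0, 221.0], 0.92, [0.481, -0.391])]
side [[0.897, 0.257, -0.361, 0.192], [-0.442, 0.471, -0.763, -0.75], [-0.026, 0.844, 0.536, 0.675], [0.0, 0.0, 0.0, 1.0]] 53.9650650241855 -0.049563027006667246
jar [([205.0, 219.0], 0.7
[... 887 characters left out ...]
-1.31949275,  0.61492305, -0.0126313 ,  1.423348  ,  0.00807576,
        1.10341406, -0.04039341]), 'qd': array([ 1.37618163e-03,  7.36497520e-04, -3.42840976e-04,  4.23798301e-05,
       -1.51280460e-03,  8.86109733e-04, -8.74229701e-04]), 'effort': array([ 1.43647280e-04, -4.69103765e+01,  2.59039113e-01, -1.71341103e+01,
        9.98672243e-03,  1.62714099e-03, -2.03737017e-06]), 'tool_pos': array([0.17821174, 0.62508344, 0.24999942]), 'eef_rot': array([ 1.38424292e-01,  9.90373017e-01, -1.68340239e-05, -4.05205420e-05]), 'wrist_force': array([0.69106355, 0.57324042, 0.20819849]), 'torque': array([-0.00328238,  0.0121293 , -0.02363977]), 'grip_force': 0.0, 'finger_gap': 1.001291523437793}
```

View pics/top0.png

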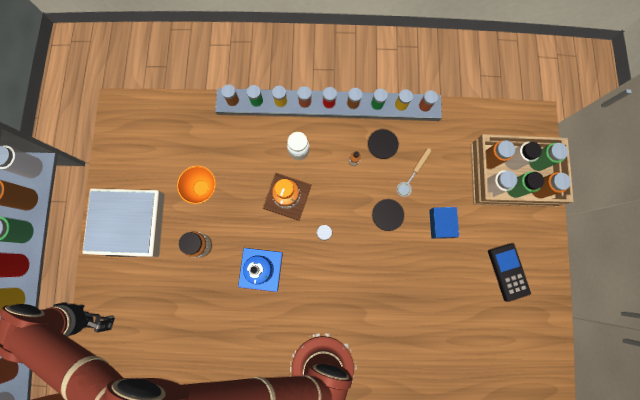

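View pics/side0.png

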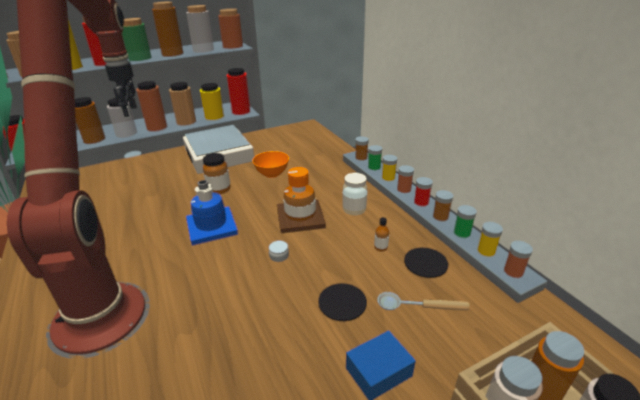

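Two things are shaped like the jar. The amber jar on the dark block is at top (286,190), and the blue one at (261,268) is ruled out by its colour. Two things look like the coaster, at top (388,214) and (383,143). The first is nearer the base (about 0.56 m against 0.79 m), so it is the one. I'll confirm both in one enlarged crop.

```bash
python3 - <<'E'
from h import *
t=r.snapshot("top"); s=r.snapshot("side")
a=cv2.resize(t["img"][165:225,255:320],None,fx=8,fy=8,interpolation=cv2.INTER_CUBIC)[:480,:400]
b=cv2.resize(t["img"][120:240,340:420],None,fx=4,fy=4,interpolation=cv2.INTER_CUBIC)
save(np.hstack([a,b[:480]]),"crop1.png")
# coaster ellipse: dark pixels
for nm,im,c in [("top",t,(388,214)),("side",s,(343,302))]:
    g=im["img"].max(2)<45
    n,l,st,ce=cv2.connectedComponentsWithStats(g.astype(np.uint8)); k=l[c[1],c[0]]
    print(nm,ce[k],st[k],onplane(im,ce[k],.007))
# cap top (orange hue, top view)
hsv=cv2.cvtColor(t["img"],cv2.COLOR_RGB2HSV)
sub=t["img"][170:206,268:306].astype(int)
w=(sub.min(2)>150); ys,xs=np.nonzero(w); print("white",[(x+268,y+170) for x,y in zip(xs,ys)])
for z in(.158,): print("captop guess from (286,187)",onplane(t,(286,187),z))
E
```

```text
top [320.17864828 198.52515862] [     0      0    640    400 253750] [0.55398625 0.01962658 0.007     ]
side [342.27362736 301.90729073] [ 320  285   46   35 1111] [ 0.5029079  -0.21591314  0.007     ]
white [(np.int64(282), np.int64(189)), (np.int64(283), np.int64(189)), (np.int64(284), np.int64(189)), (np.int64(282), np.int64(190)), (np.int64(283), np.int64(190)), (np.int64(281), np.int64(191)), (np.int64(282), np.int64(191)), (np.int64(283), np.int64(191)), (np.int64(281), np.int64(192)), (np.int64(282), np.int64(192)), (np.int64(281), np.int64(193)), (np.int64(282), np.int64(193)), (np.int64(280), np.int64(194)), (np.int64(281), np.int64(194)), (np.int64(282), np.int64(194)), (np.int64(280), np.int64(195)), (np.int64(281), np.int64(195)), (np.int64(280), np.int64(201)), (np.int64(281), np.int64(201)), (np.int64(282), np.int64(201)), (np.int64(280), np.int64(202)), (np.int64(281), np.int64(202)), (np.int64(282), np.int64(202)), (np.int64(280), np.int64(203)), (np.int64(281), np.int64(203))]
captop guess from (286,187) [0.56008762 0.1261633  0.158     ]
```

View pics/crop1.png

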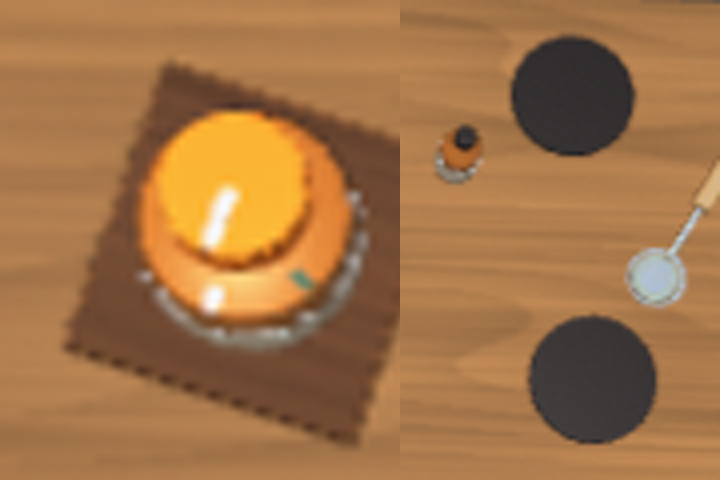

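The crop shows the amber jar on the dark block. The cap top is at top (284,188), its white bar and the white mark point down-left, and the green mark is right of it. The jar's -x therefore points about 160° in the world frame. The near black coaster is at (388,215), about (0.505,-0.217). Moving above the jar now.

```bash
python3 -m pendant '{"translation":[[-3.8,-2.82,0],[-3.8,-2.82,0],[-3.8,-2.82,0],[-3.8,-2.82,0],[-3.8,-2.82,0],[-3.8,-2.82,0],[-3.8,-2.82,0],[-3.8,-2.82,0]],"twist":[0,0,0,0,0,0,0,0]}' 100 60; python3 -m pendant '{"translation":[[-3.8,-2.82,0],[-3.8,-2.82,0],[-3.8,-2.82,0],[-3.8,-2.82,0],[-3.8,-2.82,0]],"twist":[0,0,0,0,0]}' ; python3 -m pendant '{"translation":[[0,0,0],[0,0,0],[0,0,0],[0,0,0],[0,0,0],[0,0,0],[0,0,0],[0,0,0]],"twist":[0.14,0.14,0.14,0.14,0.14,0.14,0.14,0]}'
python3 - <<'E'
from h import *
w=r.snapshot("wrist"); save(w["img"],"w1.png")
print(np.round(w["cam_to_world"],3).tolist())
for n,z in [("cap",.158),("cap_top",.158),("cap_bar",.158),("open_mark",.102),("coaster",.008)]:
    print(n,[(np.round(d["position"]).tolist(),round(d["p"],2),np.round(onplane(w,d["position"],z)[:2],4).tolist()) for d in r.search_frame(n,"wrist")[:3]])
s=r.read_state(); print(s["tool_pos"],s["eef_rot"],s["wrist_force"],s["qpos"])
E
```

```text
clock: 2.3
tool_pos: [0.4098, 0.3232, 0.2504]
eef_rot: [0.138, 0.99, 0.0, 0.0]
wrist_force: [0.0, 1.5, 0.0]
finger_gap: 1.001
grip_force: 0.0
clock: 2.8
tool_pos: [0.5539, 0.1355, 0.2503]
eef_rot: [0.138, 0.99, 0.0, 0.0]
wrist_force: [0.7, 1.2, 0.3]
finger_gap: 0.995
grip_force: 0.0
clock: 3.6
tool_pos: [0.5527, 0.1374, 0.25]
eef_rot: [0.588, 0.809, -0.0, 0.0]
wrist_force: [-0.2, -0.7, 0.3]
finger_gap: 1.007
grip_force: 0.0
[[0.951, -0.296, -0.087, 0.531], [0.309, 0.912, 0.271, 0.206], [-0.0, -0.284, 0.959, 0.374], [0.0, 0.0, 0.0, 1.0]]
cap [([327.0, 212.0], 0.72, [0.5558, 0.1381]), ([481.0, 255.0], 0.72, [0.6645, 0.1412])]
cap_top [([331.0, 208.0], 0.57, [0.5571, 0.1411])]
cap_bar [([330.0, 212.0], 0.85, [0.5574, 0.1387])]
open_mark [([324.0, 155.0], 0.88, [0.5453, 0.1635])]
coaster [([231.0, 375.0], 0.55, [0.524, -0.1597]), ([369.0, 360.0], 0.52, [0.6856, -0.0802])]
[0.552821   0.1369742  0.25005241] [ 5.87828630e-01  8.08985472e-01  7.83258300e-05 -3.86972512e-05] [ 0.09213564 -0.33302771  0.35914193] [-0.4838282   0.50210705  0.31448491  1.67051134 -0.17837831  0.9971489
  0.20550942]
```

View pics/w1.png

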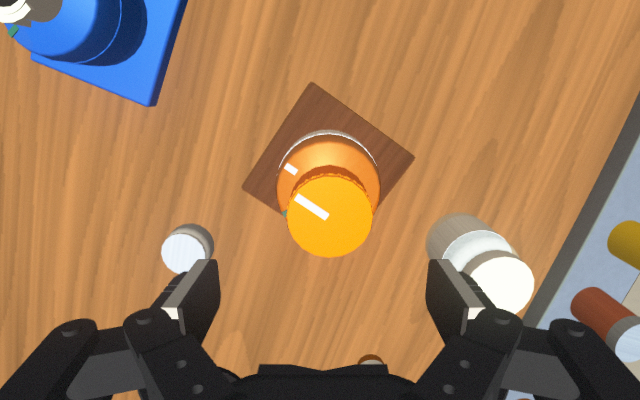

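The cap top disc is centred near (330,216). Its bar runs from (327,217) to (296,198), pointing at the white mark at (291,169). I'll fit the centre more precisely.

```bash
cat >> h.py <<'E'
def capfit(w,z,c):
    im=w["img"].astype(int); m=((im[:,:,0]>215)&(im[:,:,1]>130)&(im[:,:,1]<200)&(im[:,:,2]<90))|(im.min(2)>180)
    m=m.astype(np.uint8); m=cv2.morphologyEx(m,cv2.MORPH_OPEN,np.ones((3,3)))
    n,l,st,ce=cv2.connectedComponentsWithStats(m); k=l[c[1],c[0]]
    cn=max(cv2.findContours((l==k).astype(np.uint8),0,2)[0],key=cv2.contourArea)[:,0]
    P=np.array([onplane(w,p,z)[:2] for p in cn])
    (x,y),rad=cv2.minEnclosingCircle((P*1000).astype(np.float32)); 
    A=np.c_[2*P,np.ones(len(P))]; q=np.linalg.lstsq(A,(P**2).sum(1),rcond=None)[0]
    return st[k],ce[k],(x/1000,y/1000,rad/1000),(q[0],q[1],np.sqrt(q[2]+q[0]**2+q[1]**2))
E
python3 - <<'E'
from h import *
w=r.snapshot("wrist"); print(capfit(w,.158,(335,235)))
print(onplane(w,(327,217),.158),onplane(w,(296,198),.158),onplane(w,(284,214),.102),onplane(w,(291,169),.102))
for p in [.0,]: print(r.read_state()["tool_pos"])
t=r.snapshot("top")
g=(t["img"].max(2)<70).astype(np.uint8); n,l,st,ce=cv2.connectedComponentsWithStats(g);k=l[214,388];print(st[k],ce[k],onplane(t,ce[k],.008))
E
```

```text
(array([ 278,  142,  101,  116, 7447], dtype=int32), array([329.29743521, 204.62817242]), (0.555174560546875, 0.14448550415039063, 0.03837308120727539), (np.float64(0.5549334084672097), np.float64(0.14299123337241498), np.float64(0.030986280432627022)))
[0.5568119  0.13444632 0.158     ] [0.5341455  0.14047213 0.158     ] [0.52962655 0.10775872 0.102     ] [0.52445866 0.14501851 0.102     ]
[0.55279747 0.13694466 0.25003204]
[373 200  31  31 739] [387.85385656 214.66035183] [ 0.50419448 -0.21208504  0.008     ]
```

```bash
python3 - <<'E'
from h import *
w=r.snapshot("wrist"); im=w["img"]
print(im[[235,217,160,150,185,190],[335,350,330,345,300,365]].tolist())
hs=cv2.cvtColor(im,cv2.COLOR_RGB2HSV)
for g in (150,160,165):
    m=((im[:,:,0]>240)&(im[:,:,1]>g)&(im[:,:,2]<60)).astype(np.uint8)
    n,l,st,ce=cv2.connectedComponentsWithStats(m);k=l[235,335]
    cn=cv2.convexHull(max(cv2.findContours((l==k).astype(np.uint8),0,1)[0],key=cv2.contourArea))[:,0]
    P=np.array([onplane(w,p,.158)[:2] for p in cn]); 
    q=np.linalg.lstsq(np.c_[2*P,np.ones(len(P))],(P**2).sum(1),rcond=None)[0]
    print(g,st[k],q[:2],np.sqrt(q[2]+q[:2]@q[:2]))
E
```

```text
[[254, 184, 26], [254, 186, 24], [253, 213, 116], [249, 169, 78], [247, 158, 37], [181, 89, 30]]
150 [ 287  176   86   81 5090] [0.55830318 0.1350429 ] 0.027862164870220616
160 [ 287  176   86   81 5036] [0.55836848 0.13479551] 0.02756375916328615
165 [ 287  176   86   81 4989] [0.55829691 0.13469529] 0.027371514858846736
```

```bash
python3 -m pendant '{"translation":[[-0.49,0.39,2],[0,0,2.5],[0,0,2],[0,0,2],[0,0,1.5],[0,0,0.5],[0,0,0],[0,0,0]],"twist":[0,0,0,0,0,0,0,0]}' 100 60; python3 - <<'E'
from h import *
w=r.snapshot("wrist"); save(w["img"],"w2.png"); print(r.read_state()["tool_pos"])
E
```

```text
clock: 4.85
tool_pos: [0.5586, 0.1336, 0.1458]
eef_rot: [0.588, 0.809, 0.001, 0.001]
wrist_force: [0.7, 0.3, 1.0]
finger_gap: 0.997
grip_force: 0.0
[0.55872725 0.13363579 0.14598181]
```

View pics/w2.png

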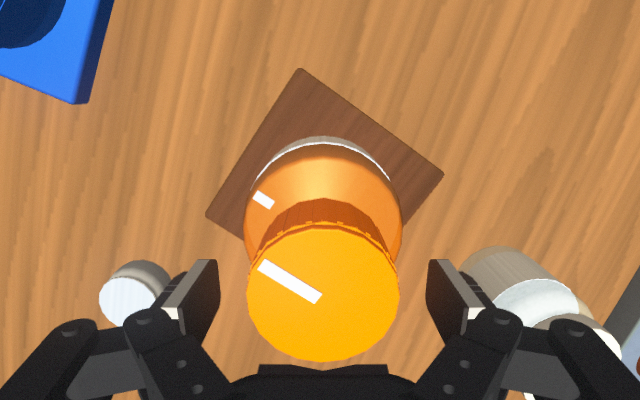

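The cap spans columns 247–399 and the pads' inner edges are at 219 and 427, so it is centred between the fingers. Closing.

```bash
python3 -m pendant '{"translation":[[0,0,0],[0,0,0],[0,0,0],[0,0,0],[0,0,0],[0,0,0],[0,0,0],[0,0,0]],"twist":[0,0,0,0,0,0,0,0]}' 0 80; python3 -m pendant '{"translation":[[0,0,0.1],[0,0,0]],"twist":[0,0]}'
```

```text
clock: 5.7
tool_pos: [0.5585, 0.1337, 0.1463]
eef_rot: [0.588, 0.809, 0.001, 0.0]
wrist_force: [-1.1, 0.2, 5.7]
finger_gap: 0.639
grip_force: 83.1
clock: 5.9
tool_pos: [0.5585, 0.1337, 0.1458]
eef_rot: [0.588, 0.809, 0.001, 0.0]
wrist_force: [-2.9, -0.2, 8.3]
finger_gap: 0.637
grip_force: 83.3
```

```bash
for i in 1; do python3 -m pendant '{"translation":[[0,0,0.1],[0,0,0.1],[0,0,0]],"twist":[0,0,0]}'; done; python3 -m pendant '{"translation":[[0,0,0.1],[0,0,0]],"twist":[0,0]}';  python3 -m pendant '{"translation":[[0,0,0.1],[0,0,0]],"twist":[0,0]}'
```

```text
clock: 6.2
tool_pos: [0.5585, 0.1337, 0.144]
eef_rot: [0.588, 0.809, 0.001, 0.0]
wrist_force: [-2.5, 0.4, 9.2]
finger_gap: 0.64
grip_force: 83.3
clock: 6.4
tool_pos: [0.5585, 0.1337, 0.1431]
eef_rot: [0.588, 0.809, 0.001, 0.0]
wrist_force: [-2.6, -0.6, 10.1]
finger_gap: 0.64
grip_force: 83.4
clock: 6.6
tool_pos: [0.5585, 0.1337, 0.1421]
eef_rot: [0.588, 0.809, 0.001, 0.0]
wrist_force: [-2.0, -0.1, 9.8]
finger_gap: 0.643
grip_force: 83.4
```

```bash
python3 -m pendant '{"translation":[[0,0,0.1],[0,0,0]],"twist":[0,0]}';  python3 -m pendant '{"translation":[[0,0,0.1],[0,0,0]],"twist":[0,0]}'; python3 -m pendant '{"translation":[[0,0,0.1],[0,0,0]],"twist":[0,0]}'
```

```text
clock: 6.8
tool_pos: [0.5585, 0.1337, 0.1414]
eef_rot: [0.588, 0.809, 0.001, 0.0]
wrist_force: [-3.5, -0.4, 11.2]
finger_gap: 0.637
grip_force: 83.7
clock: 7.0
tool_pos: [0.5585, 0.1337, 0.1413]
eef_rot: [0.588, 0.809, 0.001, 0.0]
wrist_force: [-4.2, -1.0, 15.9]
finger_gap: 0.638
grip_force: 84.3
clock: 7.2
tool_pos: [0.5585, 0.1337, 0.1412]
eef_rot: [0.588, 0.809, 0.001, 0.0]
wrist_force: [-6.0, -0.5, 21.4]
finger_gap: 0.637
grip_force: 84.8
```

The cap has bottomed at TCP z≈0.1412. I'll ease back to about 18 N and start turning; anticlockwise from above is negative twist.

```bash
python3 -m pendant '{"translation":[[0,0,-0.05],[0,0,0],[0,0,0]],"twist":[0,-0.05,-0.05]}'; python3 -m pendant '{"translation":[[0,0,0],[0,0,0],[0,0,0]],"twist":[-0.05,-0.05,0]}'; python3 -c "
from h import *
s=r.read_state();print(s['torque'],s['wrist_force'],s['qpos'][6])"
```

```text
clock: 7.5
tool_pos: [0.5598, 0.1339, 0.1413]
eef_rot: [0.546, 0.837, 0.002, 0.002]
wrist_force: [-3.0, -0.8, 15.4]
finger_gap: 0.64
grip_force: 84.1
clock: 7.8
tool_pos: [0.5604, 0.1342, 0.1413]
eef_rot: [0.504, 0.864, 0.003, 0.002]
wrist_force: [-1.5, 0.3, 14.7]
finger_gap: 0.639
grip_force: 84.1
[-0.00714699  0.47119419  0.07876004] [-1.51948386  0.2808577  14.6840626 ] 0.4151291523763803
```

```bash
python3 -m pendant '{"translation":[[0,0,0.05],[0,0,0],[0,0,0],[0,0,0],[0,0,0]],"twist":[-0.05,-0.05,-0.05,-0.05,0]}'; python3 - <<'E'
from h import *
w=r.snapshot("wrist"); save(w["img"],"w3.png"); s=r.read_state(); print(s['torque'],s['wrist_force'],s["qpos"][6])
E
```

```text
clock: 8.3
tool_pos: [0.5605, 0.1348, 0.1413]
eef_rot: [0.415, 0.91, 0.003, 0.003]
wrist_force: [-2.4, -0.4, 17.5]
finger_gap: 0.638
grip_force: 84.3
[0.08640139 0.67215901 0.0494198 ] [-2.95020794  1.73804714 17.74874384] 0.5668495898287235
```

View pics/w3.png

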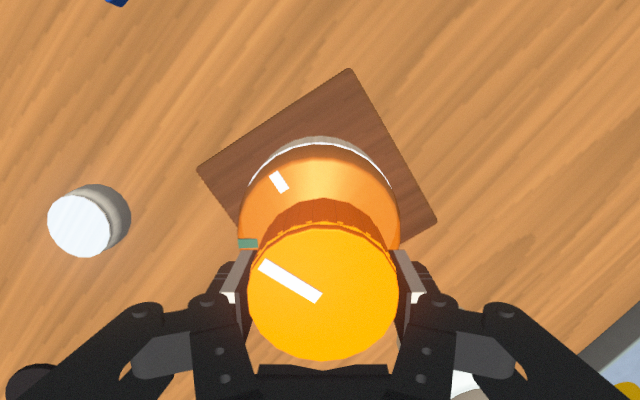

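The bar stays at (258–322, 262–300) in the gripper view while the white mark has moved to (278,181). The cap is turning with the gripper, about 23° so far.

```bash
python3 -m pendant '{"translation":[[0,0,0],[0,0,0],[0,0,0],[0,0,0],[0,0,0],[0,0,0]],"twist":[-0.06,-0.06,-0.06,-0.06,-0.06,0]}'; python3 -m pendant '{"translation":[[0,0,0],[0,0,0],[0,0,0],[0,0,0],[0,0,0],[0,0,0],[0,0,0]],"twist":[-0.06,-0.06,-0.06,-0.06,-0.06,-0.04,0]}';python3 -c "
from h import *
s=r.read_state();print(s['torque'],s['wrist_force'],s['qpos'][6],2*np.degrees(np.arctan2(.588,.809)-np.arctan2(*s['eef_rot'][:2])))"
```

```text
clock: 8.95
tool_pos: [0.5607, 0.1351, 0.1413]
eef_rot: [0.275, 0.962, 0.003, 0.003]
wrist_force: [-1.6, 1.5, 17.0]
finger_gap: 0.637
grip_force: 84.3
clock: 9.65
tool_pos: [0.561, 0.1351, 0.1413]
eef_rot: [0.108, 0.994, 0.002, 0.004]
wrist_force: [-0.3, 0.4, 16.6]
finger_gap: 0.638
grip_force: 84.2
[0.13862982 0.38124355 0.01809279] [-0.31973715  0.37775447 16.62569516] 1.053923861390274 59.58776086644352
```

The cap has turned 59.6° with low torque. Lifting gently.

```bash
python3 -m pendant '{"translation":[[0,0,-0.2],[0,0,-0.2],[0,0,-0.2],[0,0,-0.2],[0,0,0]],"twist":[0,0,0,0,0]}'; python3 -m pendant '{"translation":[[0,0,-0.2],[0,0,-0.2],[0,0,0]],"twist":[0,0,0]}'
```

```text
clock: 10.15
tool_pos: [0.561, 0.1351, 0.148]
eef_rot: [0.108, 0.994, 0.002, 0.004]
wrist_force: [1.0, 0.9, 8.3]
finger_gap: 0.639
grip_force: 83.3
clock: 10.45
tool_pos: [0.5583, 0.1338, 0.1492]
eef_rot: [0.109, 0.994, 0.0, 0.0]
wrist_force: [1.5, 0.5, 0.7]
finger_gap: 0.637
grip_force: 84.3
```

```bash
python3 -m pendant '{"translation":[[0,0,-0.5],[0,0,-1],[0,0,-1.5],[0,0,-2],[0,0,-2],[0,0,-1],[0,0,0],[0,0,0]],"twist":[0,0,0,0,0,0,0,0]}'; python3 - <<'E'
from h import *
t=r.snapshot("top");s=r.snapshot("side");w=r.snapshot("wrist");save(w["img"],"w4.png")
for n,i in (("top",t),("side",s)): print(n,[(np.round(d["position"]).tolist(),round(d["p"],2),np.round(onplane(i,d["position"],.006)[:2],4).tolist()) for d in r.search_frame("coaster",n)[:3]])
g=(s["img"].max(2)<60).astype(np.uint8);n,l,st,ce=cv2.connectedComponentsWithStats(g);k=l[302,343];print(st[k],ce[k],onplane(s,ce[k],.006))
S=r.read_state();p=S["tool_pos"];M=R.from_quat(S["eef_rot"]).as_matrix();print(p,S["wrist_force"],S["clock"])
for q in [(.5042,-.2121),(.5035,-.214)]: print(M.T@(np.array([*q,p[2]])-p)*100)
E
```

```text
clock: 11.25
tool_pos: [0.5572, 0.1332, 0.2285]
eef_rot: [0.109, 0.994, -0.0, -0.001]
wrist_force: [-0.1, -0.7, -0.3]
finger_gap: 0.643
grip_force: 84.8
top [([390.0, 210.0], 0.96, [0.52, -0.2185]), ([381.0, 141.0], 0.57, [0.7655, -0.1893]), ([194.0, 181.0], 0.4, [0.6046, 0.4584])]
side [([427.0, 261.0], 0.94, [0.7577, -0.1971]), ([342.0, 303.0], 0.78, [0.5012, -0.2173])]
[ 319  284   47   37 1342] [342.18330849 302.05514158] [ 0.50297742 -0.21540274  0.006     ]
[0.55748735 0.13344676 0.22806778] [-0.09801359  0.15957568 -0.39991146] 11.5
[-2.26148226e+00 -3.48899080e+01  3.30207841e-02]
[-2.23417833e+00 -3.50905430e+01  3.32861140e-02]
```

View pics/w4.png

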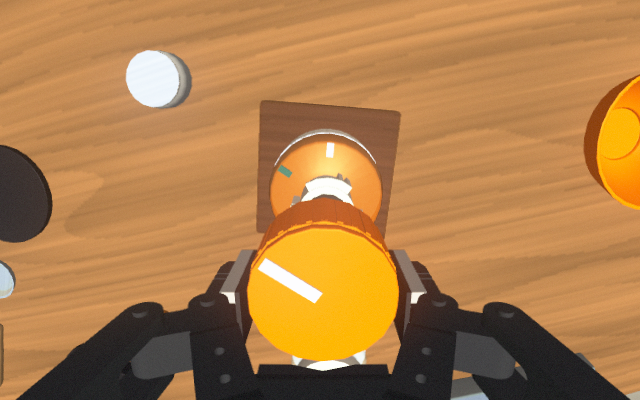

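The cap is held level and off the neck; the open neck shows at (327,190). Carrying it over to the near coaster.

```bash
python3 -m pendant '{"translation":[[-0.22,-3.5,0],[-0.22,-3.5,0],[-0.22,-3.5,0],[-0.22,-3.5,0],[-0.22,-3.5,0],[-0.22,-3.5,0],[-0.22,-3.5,0],[-0.22,-3.5,0]],"twist":[0,0,0,0,0,0,0,0]}'; python3 -m pendant '{"translation":[[-0.22,-3.5,2],[-0.22,-3.5,3],[0,0,3],[0,0,3],[0,0,2],[0,0,0],[0,0,0]],"twist":[0,0,0,0,0,0,0]}'; python3 - <<'E'
from h import *
w=r.snapshot("wrist");save(w["img"],"w5.png")
S=r.read_state();p=S["tool_pos"];M=R.from_quat(S["eef_rot"]).as_matrix();print(p,S["wrist_force"],S["clock"])
print(M.T@(np.array([.5035,-.214,.052])-p)*100, proj(w,[.5035,-.214,.008]))
E
```

```text
clock: 12.3
tool_pos: [0.5142, -0.1449, 0.2287]
eef_rot: [0.109, 0.994, 0.0, -0.0]
wrist_force: [0.3, -0.6, -0.1]
finger_gap: 0.637
grip_force: 84.7
clock: 13.0
tool_pos: [0.504, -0.2129, 0.099]
eef_rot: [0.109, 0.994, 0.0, -0.0]
wrist_force: [0.5, 0.2, 0.1]
finger_gap: 0.635
grip_force: 84.8
[ 0.50460673 -0.21313038  0.09980397] [0.34724264 0.22972701 0.24563777] 13.05
[ 0.09661427 -0.10728934  4.78028877] [321.31307282 211.94195345]
```

View pics/w5.png

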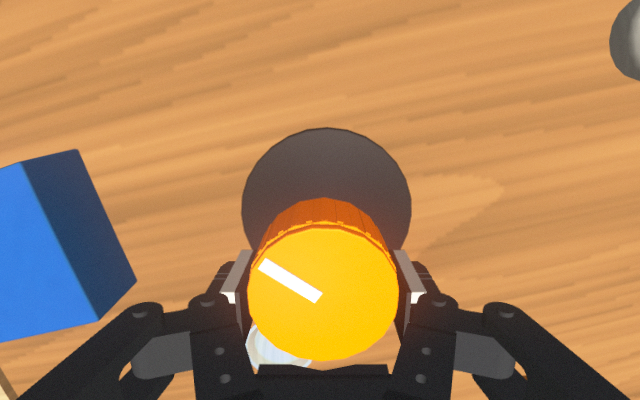

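The coaster lies under the cap, spanning columns 242–411 with its centre near (326,212). Lowering.

```bash
python3 -m pendant '{"translation":[[0.05,0.2,1.5],[0,0,2],[0,0,1.5],[0,0,0.8],[0,0,0.4],[0,0,0],[0,0,0]],"twist":[0,0,0,0,0,0,0]}'; python3 -m pendant '{"translation":[[0,0,0.2],[0,0,0.1],[0,0,0]],"twist":[0,0,0]}';python3 -m pendant '{"translation":[[0,0,0.1],[0,0,0.1],[0,0,0]],"twist":[0,0,0]}'
```

```text
clock: 13.75
tool_pos: [0.5045, -0.2111, 0.0379]
eef_rot: [0.109, 0.994, -0.0, 0.001]
wrist_force: [-0.5, -0.1, -0.4]
finger_gap: 0.639
grip_force: 84.8
clock: 14.05
tool_pos: [0.5038, -0.2108, 0.0341]
eef_rot: [0.109, 0.994, -0.0, 0.0]
wrist_force: [0.5, -0.1, -0.3]
finger_gap: 0.638
grip_force: 84.8
clock: 14.35
tool_pos: [0.5037, -0.2108, 0.0319]
eef_rot: [0.109, 0.994, 0.0, -0.0]
wrist_force: [0.6, -1.0, -0.3]
finger_gap: 0.64
grip_force: 84.8
```

```bash
python3 -m pendant '{"translation":[[0,0,0.1],[0,0,0],[0,0,0]],"twist":[0,0,0]}';python3 -m pendant '{"translation":[[0,0,0.1],[0,0,0],[0,0,0]],"twist":[0,0,0]}'
```

```text
clock: 14.65
tool_pos: [0.5039, -0.2109, 0.0314]
eef_rot: [0.109, 0.994, -0.0, 0.0]
wrist_force: [-0.7, 0.5, 3.4]
finger_gap: 0.636
grip_force: 85.1
clock: 14.95
tool_pos: [0.5038, -0.2109, 0.0313]
eef_rot: [0.109, 0.994, -0.0, 0.0]
wrist_force: [-3.1, 1.3, 10.8]
finger_gap: 0.639
grip_force: 86.1
```

The rim is standing on the coaster. I'll relieve the preload, open and retreat.

```bash
python3 -m pendant '{"translation":[[0,0,-0.1],[0,0,0],[0,0,0]],"twist":[0,0,0]}'; python3 -m pendant '{"translation":[[0,0,0],[0,0,0],[0,0,0],[0,0,0],[0,0,0],[0,0,0],[0,0,0]],"twist":[0,0,0,0,0,0,0]}' 95;  python3 -m pendant '{"translation":[[0,0,-0.5],[0,0,-1],[0,0,-2],[0,0,-3],[0,0,-3],[0,0,-3],[0,0,0],[0,0,0]],"twist":[0,0,0,0,0,0,0,0]}'; python3 - <<'E'
from h import *
w=r.snapshot("wrist");s=r.snapshot("side");c=s["img"][250:350,280:420]
save(np.hstack([cv2.resize(w["img"],(480,300)),cv2.resize(c,(320,300))[:, :]]),"end.png")
E
```

```text
clock: 15.25
tool_pos: [0.504, -0.2109, 0.0314]
eef_rot: [0.109, 0.994, -0.0, 0.0]
wrist_force: [-1.2, -1.1, 5.3]
finger_gap: 0.638
grip_force: 85.4
clock: 15.95
tool_pos: [0.5038, -0.2108, 0.031]
eef_rot: [0.109, 0.994, -0.0, -0.0]
wrist_force: [0.8, -0.0, -0.0]
finger_gap: 0.948
grip_force: 0.0
clock: 16.75
tool_pos: [0.5041, -0.211, 0.1573]
eef_rot: [0.109, 0.994, -0.0, 0.001]
wrist_force: [-0.7, -0.4, -0.5]
finger_gap: 0.949
grip_force: 0.0
```

View pics/end.png

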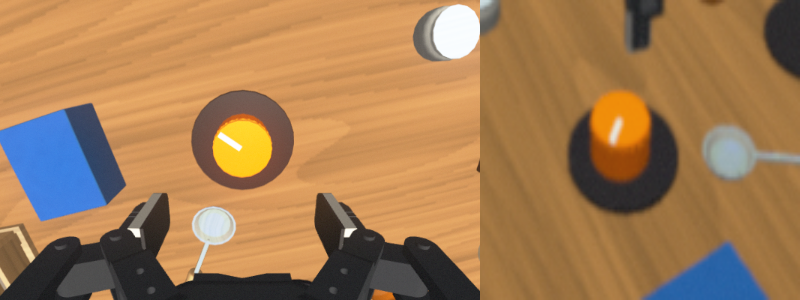

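The cap stands upright near the coaster's centre (left panel (242,145)), the gripper is clear, and the tin, scoop and gift box look undisturbed.

```bash
python3 -c "
from bench import r
print(r.finish_job())"
```

```text
the job is handed in; nothing more can be done
None
```

The amber jar is open: its cap was pressed to the stop, turned about 60°, lifted off and released upright near the centre of the near black coaster; the job is handed in, but no verdict was returned.

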